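Pack the chai away in the clip-lid caddy

TASK

Stand the chai packet upright on the floor of the cream storage caddy, next to the cinnamon jar that is already in it, then put the caddy's lid on, fully down all round, and snap both end clips over the lid's lips so that the caddy is shut; a clip that is in the way must first be folded out. Set the packet and the lid down rather than dropping them, and leave the other jars and tins standing where they are.

Things in the scene. Friction and masses are not known exactly. Their poses are not given: they have to be found in the camera images.
- caddy: Cream storage box, heavy, fixed. Origin: centre of underside; long axis y, z up. Outside 110 (x) by 170 (y) mm, wall 3, wall top z = 84. Inside 104 by 164 mm, floor at z = 4. Outside flange 8 mm wide (21 under the clips), top at z = 72: the lid rests on it (lid origin 72 mm above the caddy's), round the wall above it, 1.5 mm play each side. A sprung steel clip is hinged at each end (+y, -y).
- lid: Cream deep lid, 0.32 kg, right way up. Origin: centre of its lower edge plane; long axis y; fits either way round. Inside 113 by 173 mm, 50 deep; outside 119 by 179 mm, 55 high; flange 137 by 197 mm; at each end (+y, -y) a catch lip 58 mm wide, 3.5 thick, to y = 113.5 mm, edged by a 7 mm rolled bead (centre y = 110, z = 3.5 mm). Wooden bar handle on top.
- lid_handle (a point): Centre of the lid's wooden bar handle: a bar 16 mm thick and 96 mm long along the lid's y, 83 mm above the lid's underside and 28 mm clear over the top; the two posts stand at y = +-34 mm. Axes as the lid.
- chai_box: Black chai tea packet, a stiff card box 28 (x) by 84 (y) by 112 (z) mm, standing upright. Origin: centre of its underside; z up. Grip it across its 28 mm.
- cinnamon_jar: Spice jar with a red cap, 45 mm diameter, 106 mm tall, standing in the caddy, somewhere along its length. Origin: centre of its underside; z up.
- clip_left (a joint): Clip at the caddy's +y end (robot's left): hinge angle, rad. 0 = upright, shut; grows to 1.1 as it folds outward; down to -0.08 inward. Stays where left. Lid passes at 0.7 or more. Hinge along caddy x at y = 105.5, z = 40 mm. To shut, its nose (radius 5 mm, 40 mm above the hinge) must snap over the lid's bead: the sprung strap pulls out 5 mm (8 at most). Snapped: under 0.1.
- clip_left_tab (a point): Centre of the rolled thumb tab at the end of the left clip's strap: a roll 12 mm thick and 44 mm wide (along the caddy's x), 18 mm outward and 72 mm above the hinge when the clip is at 0; it can be pinched across its 44 mm width, or pushed.
- clip_right (a joint): The same clip at the caddy's -y end (the robot's right); 0 = upright, shut; grows to 1.1 as it folds outward. Hinge axis at caddy y = -105.5, z = 40 mm.
- clip_right_tab (a point): Centre of the right clip's thumb tab, as on the left.
- espresso_machine: Cream espresso machine, fixed, 180 (y) by 415 (x) mm and 364 mm high, with the cups on it, on the left of the worktop between the arm's start and the work: go round it. Origin: centre of its underside.
- jam_jar: Dark jam jar with a pale lid, 68 mm diameter, 88 mm tall, near one end of the chai packet; to be left alone. Origin: centre of its underside.
- fruit_tea_tin: Round pink tin, 69 mm diameter, 118 mm tall, near the other end of the chai packet; to be left alone. Origin: centre of its underside.
- dark_coffee_tin: Black round coffee tin, 95 mm diameter, 128 mm tall, behind the caddy; to be left alone. Origin: centre of its underside.
- tall_tea_tin: Blue rectangular tea tin, 61 by 81 by 130 mm tall, behind the caddy; to be left alone. Origin: centre of its underside.
- small_tea_tin: Silver rectangular tea tin, 63 by 81 by 112 mm tall, behind the lid; to be left alone. Origin: centre of its underside.
Mind the look-alikes: they are no part of the job. What is shaped like the chai_box but brown is not meant.

How it is judged:
At the end, for the whole second after the job is handed in: Chai packet and cinnamon jar stand upright (7 deg) on the caddy floor; lid right way up on the flange (height within 2.5 mm, centred within 5 mm, tilt under 1.7 deg); both clips snapped over its lips (below 0.12 rad); lid and packet at rest; the other things still stand upright (x of chai_box in the frame of caddy between -0.03 and 0.03 m and y of chai_box in the frame of caddy between -0.08 and 0.08 m and z of chai_box in the frame of caddy between 0 and 0.01 m and angle between each of chai_box, cinnamon_jar's own z axis and vertical below 0.12 rad and z of cinnamon_jar in the frame of caddy between 0 and 0.01 m and x of cinnamon_jar in the frame of caddy between -0.05 and 0.05 m and y of cinnamon_jar in the frame of caddy between -0.08 and 0.08 m and x of lid in the frame of caddy between -0.005 and 0.005 m and y of lid in the frame of caddy between -0.005 and 0.005 m and z of lid in the frame of caddy between 0.0695 and 0.0745 m and angle between lid's own z axis and vertical below 0.03 rad and angle between the y axis of lid and the y axis of caddy, either way round below 0.06 rad and value of joint each of clip_left, clip_right below 0.12 rad and linear speed of lid below 0.02 m/s and linear speed of chai_box below 0.03 m/s and angle between each of jam_jar, fruit_tea_tin, dark_coffee_tin, tall_tea_tin, small_tea_tin's own z axis and vertical below 0.1 rad); the robot touches nothing.
It fails at once if a jar or tin that should be left alone was pushed more than 30 mm from its place or knocked over (distance of any of jam_jar, fruit_tea_tin, dark_coffee_tin, tall_tea_tin, small_tea_tin from where it was at the start of the episode above 0.03 m or angle between any of jam_jar, fruit_tea_tin, dark_coffee_tin, tall_tea_tin, small_tea_tin's own z axis and vertical above 0.5 rad).
It fails at once if the lid was dropped (fell freely by more than about 3 cm) (linear speed of lid above 0.8 m/s and contact force between the fingers and lid below 0.1 N).
It fails at once if the chai packet was dropped (fell freely by more than about 3 cm) (linear speed of chai_box above 0.8 m/s and contact force between the fingers and chai_box below 0.1 N).
It also fails if it takes over 72 s, if anything falls off the work surface, if the arm or the gripper's body presses on something with over 40 N, if the wrist force passes 120 N, or if a joint passes its speed limit or range.

ROBOT

A 6-joint arm with a two-finger parallel gripper is mounted at the origin on a cart in front of the work surface, level with it; the furniture and walls round the work are solid. World frame = base frame: x ahead of the robot, y to its left, z up, the work surface at z = 0. Lengths are in m, angles in rad, forces in N, time in s.
With the tool pointing down it reaches from about 0.35 to 0.85 m from the base axis. Payload 8.1 kg.
Tool frame: the origin (TCP) lies on the centre line of the jaws, within the pads' length; the fingertips stand 8 mm ahead of it and the grasp point (between the pads) lies 11 mm behind it; z points along the fingers, y is the line along which they close (so a half turn about z gives the same grasp; the last joint's range is limited). The gripper opens to 85 mm and grips with 20 to 120 N. Pads are 22 mm wide; open, the fingers measure 114 mm over their backs; the gripper's body (76 mm by 85 mm) begins 54 mm behind the grasp point. The pads swing forward as they close: fully open they stand 13 mm farther back than shut.
Start: joints at [1.238, 0.13, 1.488, -0, 1.523, -0.085], TCP at [0.147, 0.582, 0.239] pointing down, gripper open.
Joint ranges: [-2.96, 2.96], [-0.89, 2.26], [0.02, 2.5], [-1.34, 4.48], [0, 2.73], [-2.66, 2.66]. Speed limits (rad/s): [2.39, 2.39, 2.79, 3.14, 3.14, 3.14].

INTERFACE

Orientations are given as a unit quaternion [w, x, y, z].
In Python, from workcell import bot gives the robot as it stands. The module is installed in compiled form; this text tells all that it offers.
- The arm moves only by the tool arm_command, never from a script. Its argument "targets" is a list of rows, each an object with "slide": the shift along the tool's x, y, z scaled (see below), a list of three; "roll": the turn about the tool's z scaled (see below); "claw": the opening, from -1 (shut) to 1 (fully open). A call has exactly 8 rows; each row shifts and turns the commanded pose from where the row before left it, along the tool's axes as they then stand; what a row does not reach is not made up. The controller multiplies each number of a shift by 1 m and each number of a turn by 120 degrees. A row lasts 1/8 s, in which the tool goes at most 62.5 mm and 10.7 degrees, less where a joint would pass 70% of its speed; a pose out of reach is approached as far as the arm can. A call with a number of a shift or a turn outside -1 to 1 is refused whole. A call with a gripper value outside its range is refused whole. The fingers move at their own pace and stop on an object; "newtons" is the grip in N (left out, the last holds). Time passes only in rows, so rows that do not move let the fingers close, or fill a call up. It gives the time, the measured TCP pose, the force, the opening and the grip force at its end, in the units of the state.
- bot.sense(): the state, without advancing time (a new reading comes with each control period).
- bot.grab_frame(name): name is "scene" or "top"; returns a dict with "image" (400x640x3 uint8, blue, green, red), "range_z" (400x640 float32, m along the optical axis (not along the pixel's ray), 0 where there is no reading), "intrinsics" (3x3 intrinsics, pixels), "k1" (the pictures are not rectified: a ray, as slopes to the right and down, at radius r is drawn at 1 + k1 r^2 times it, then the intrinsics apply), "camera_from_world" (4x4, takes a point from world to camera coordinates). Camera axes: x right, y down, z forward; pixel columns grow to the right and rows downward; lengths in m; the calibration is good to about 2 mm. A picture is of the moment at which its call begins.
- bot.finish_job(): hands the job in; it is judged then, once.
The state is a dict: "time_s": time; "qpos": joint angles; "dq": joint speeds; "effort": joint torques, N m; "position": TCP position; "eef_rot": TCP orientation; "force": force on the tool from outside, world axes, zero at the start; "ft_torque": the same for the moment, N m; "grip_width": opening from 0.0 (shut) to 1.0 (fully open); "finger_force": force on a finger pad.
Only numpy, scipy, OpenCV 4.12 (cv2) and the standard library are available. Lean on these libraries where they do the work, as an engineer would, in place of code of your own. Each camera call takes 0.05 s, during which the arm holds its last target. There are 200 camera calls.

## Working session

There is one attempt and no reset: what is moved stays moved. The work goes in short steps, Python scripts to look and compute and a tool call to move; the robot and the scene stay as the last step left them, time stands still between calls to the robot, and variables do not carry over. Pictures are saved under pics/ and viewed, at most 10 in all, crops included, and the job is handed in when it is done.

Besides the shell and the picture viewer there is one more tool, called after "Request:" as name([rows], argument=value, ...), one row to a line, values as JSON. arm_command: Moves the arm, as the interface text tells. Shifts and turns lie within -1 to 1; 1 stands for 1 m of shift or 120 degrees of turn. Its arguments: {"type":"object","properties":{"targets":{"type":"array","items":{"type":"object","properties":{"slide":{"type":"array","items":{"type":"number","minimum":-1,"maximum":1}},"roll":{"type":"number","minimum":-1,"maximum":1},"claw":{"type":"number"}}}},"newtons":{"type":"number"}},"required":["targets"]}

```bash
mkdir -p pics; python3 - <<'E'
from workcell import bot
import cv2,pickle
s=bot.sense(); print({k:s[k] for k in('time_s','position','eef_rot','grip_width')})
for n in('scene','top'):
    f=bot.grab_frame(n); pickle.dump(f,open(n+'.pkl','wb')); cv2.imwrite(f'pics/{n}0.png',f['image']); print(n,f['intrinsics'],f['k1'],f['camera_from_world'])
E
```

```text
{'time_s': 0.0, 'position': array([0.14696421, 0.58114278, 0.23822008]), 'eef_rot': array([-1.98125587e-04,  1.23593043e-01,  9.92332530e-01, -9.32973611e-04]), 'grip_width': 0.9974755782968647}
scene [[501.9090093    0.         316.35453203]
 [  0.         501.9090093  212.46251887]
 [  0.           0.           1.        ]] -0.05302347908318093 [[ 0.52694631 -0.8496079  -0.02222612 -0.17850946]
 [-0.51154046 -0.296168   -0.80660454  0.3317256 ]
 [ 0.67871492  0.43640684 -0.59067345  1.29072432]
 [ 0.          0.          0.          1.        ]]
top [[396.7889382    0.         326.14486382]
 [  0.         396.7889382  194.8871156 ]
 [  0.           0.           1.        ]] -0.08195342728847668 [[ 0.09074119 -0.99586189  0.00501281  0.04578151]
 [-0.9698645  -0.08951301 -0.226606    0.49454707]
 [ 0.22611699  0.01570075 -0.97397361  1.46756104]
 [ 0.          0.          0.          1.        ]]
```

View pics/scene0.png

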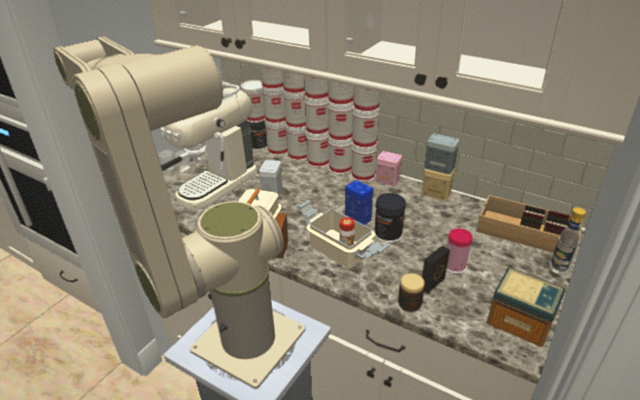

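View pics/top0.png

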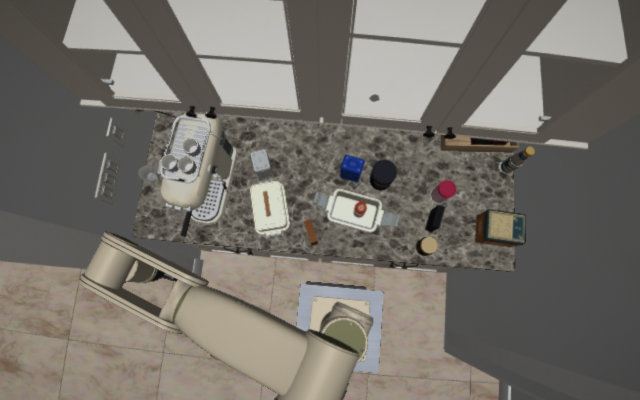

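```bash
cat >h.py <<'E'
import numpy as np,cv2,pickle
from workcell import bot
def grab(n,save=None):
    f=bot.grab_frame(n)
    if save: cv2.imwrite(f'pics/{save}.png',f['image'])
    return f
def cloud(f):
    K=f['intrinsics'];h,w=f['range_z'].shape
    u,v=np.meshgrid(np.arange(w),np.arange(h))
    p=np.stack([u.ravel(),v.ravel()],1).astype(np.float64)[:,None]
    n=cv2.undistortPoints(p,K,np.array([f['k1'],0,0,0,0.]))[:,0]
    z=f['range_z'].ravel().astype(float)
    C=np.c_[n*z[:,None],z]
    T=np.linalg.inv(f['camera_from_world'])
    W=C@T[:3,:3].T+T[:3,3]
    W[z==0]=np.nan
    return W.reshape(h,w,3)
def proj(f,P):
    T=f['camera_from_world'];c=np.atleast_2d(P)@T[:3,:3].T+T[:3,3]
    return cv2.projectPoints(c,np.zeros(3),np.zeros(3),f['intrinsics'],np.array([f['k1'],0,0,0,0.]))[0][:,0]
E
python3 - <<'E'
from h import *
F={n:pickle.load(open(n+'.pkl','rb')) for n in('scene','top')}
box={'top':{'caddy':(315,180,402,238),'lid':(245,176,295,238),'chai':(422,202,448,235),'jam':(417,235,440,258),'fruit':(430,178,460,204),'coffee':(368,158,400,190),'blue':(338,152,366,184),'silver':(248,148,273,176),'brown':(300,216,320,248),'machine':(150,110,240,225)}}
f=F['top'];W=cloud(f)
for k,(a,b,c,d) in box['top'].items():
    P=W[b:d,a:c].reshape(-1,3); P=P[~np.isnan(P[:,0])]
    z=P[:,2]; zt=np.percentile(z[z<0.45],98)
    Q=P[abs(z-zt)<.012][:,:2].astype(np.float32)
    r=cv2.minAreaRect(Q); print(k,'ztop',zt.round(4),'cen',np.round(r[0],4),'size',np.round(r[1],4),'ang',round(r[2],1),len(Q),'mean',Q.mean(0).round(4))
for n in F: 
  W=cloud(F[n]); m=(abs(W[...,2])<.008)&(W[...,0]>.3)&(W[...,0]<.8)&(abs(W[...,1])<.5); print(n,'table z',np.nanmedian(W[...,2][m]),'depth noise',np.nanstd(W[...,2][m]))
# big ortho views
ims=[]
for n in('scene','top'):
    f=F[n]; 
    im=f['image']
    a,b,c,d=((285,180,460,310) if n=='scene' else (240,145,410,260))
    cv2.imwrite(f'pics/c_{n}.png',cv2.resize(im[b:d,a:c],None,fx=4,fy=4,interpolation=cv2.INTER_CUBIC))
E
```

```text
caddy ztop 0.1122 cen [ 0.4388 -0.0154] size [0.1754 0.3144] ang 14.2 183 mean [ 0.4582 -0.0231]
lid ztop 0.0903 cen [0.4297 0.31  ] size [0.0952 0.0169] ang 15.3 110 mean [0.4287 0.3093]
chai ztop 0.1169 cen [ 0.4358 -0.3296] size [0.0306 0.0854] ang 75.7 186 mean [ 0.4359 -0.3288]
jam ztop 0.0926 cen [ 0.3281 -0.3032] size [0.0586 0.061 ] ang 50.1 225 mean [ 0.3278 -0.3037]
fruit ztop 0.1212 cen [ 0.5422 -0.3559] size [0.0639 0.0634] ang 4.7 246 mean [ 0.5416 -0.3565]
coffee ztop 0.1322 cen [ 0.5846 -0.117 ] size [0.0889 0.0904] ang 77.1 451 mean [ 0.5844 -0.1169]
blue ztop 0.1364 cen [0.6007 0.0014] size [0.079  0.0618] ang 78.7 324 mean [0.5998 0.0023]
silver ztop 0.1187 cen [0.5878 0.352 ] size [0.0776 0.0619] ang 22.7 306 mean [0.5868 0.3517]
brown ztop 0.1176 cen [0.3394 0.1341] size [0.0847 0.0277] ang 23.0 181 mean [0.3389 0.134 ]
machine ztop 0.3949 cen [0.4978 0.545 ] size [0.1032 0.1117] ang 85.4 369 mean [0.487 0.538]
scene table z 0.0014186672848438553 depth noise 0.0024287456563743034
top table z 0.0013597197105150727 depth noise 0.0032547910565456687
```

```bash
python3 - <<'E'
import cv2,numpy as np
a=cv2.imread('pics/c_scene.png');b=cv2.imread('pics/c_top.png')
print(a.shape,b.shape)
E
```

```text
(520, 700, 3) (460, 680, 3)
```

View pics/c_top.png

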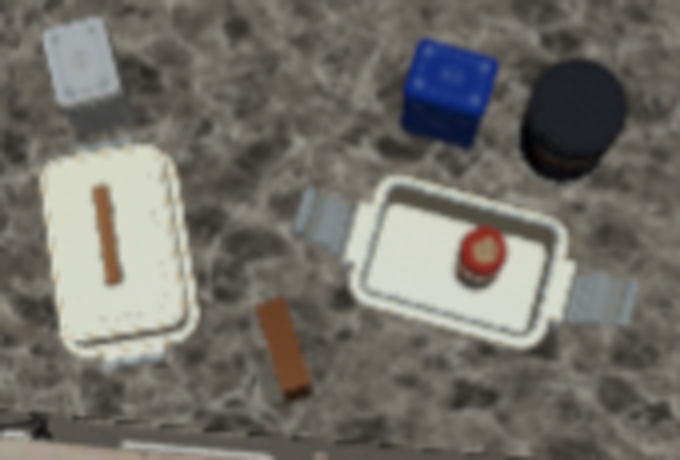

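View pics/c_scene.png

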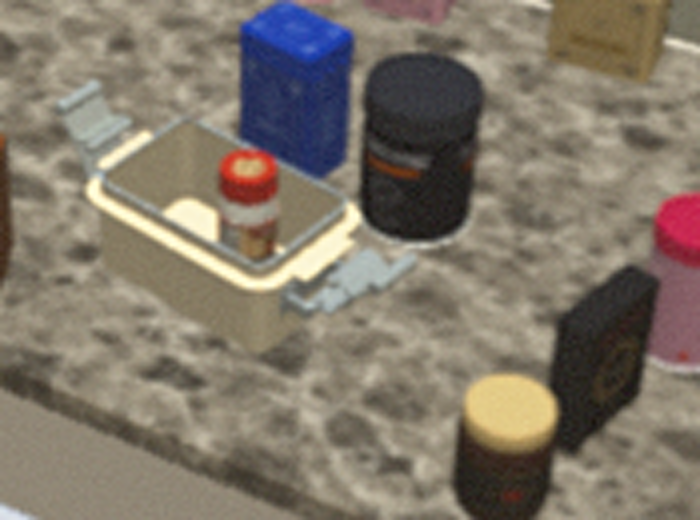

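```bash
cat >fit.py <<'E'
from h import *
from scipy.optimize import minimize
def hcaddy(l):
    x,y=abs(l[:,0]),abs(l[:,1]); z=np.zeros(len(l))
    z[(x<.063)&(y<.093)]=.072; z[(x<.03)&(y<.106)]=.072
    z[(x<.055)&(y<.085)]=.084; z[(x<.052)&(y<.082)]=.004
    return z
def hlid(l):
    x,y=abs(l[:,0]),abs(l[:,1]); z=np.zeros(len(l))
    z[(x<.0685)&(y<.0985)]=.0035; z[(x<.029)&(y<.1135)]=.0035
    z[(x<.0595)&(y<.0895)]=.055; z[(x<.008)&(y<.048)]=.091
    return z
def loc(P,p):
    c,s=np.cos(p[2]),np.sin(p[2]); d=P[:,:2]-p[:2]
    return np.c_[d@[c,s],d@[-s,c]]
def fit(P,hf,p0,zoff=0,cap=.03):
    P=P[~np.isnan(P[:,0])]; P=P[np.hypot(*(P[:,:2]-p0[:2]).T)<.16]
    def cost(p): return np.minimum(abs(P[:,2]-zoff-hf(loc(P,p))),cap).mean()
    best=None; rng=np.random.default_rng(0)
    for i in range(14):
        q=np.array(p0)+rng.normal(0,1,3)*[.006,.006,.04]
        r=minimize(cost,q,method='Nelder-Mead',options=dict(initial_simplex=q+np.vstack([np.zeros(3),np.diag([.008,.008,.05])]),xatol=1e-5,fatol=1e-8))
        if best is None or r.fun<best.fun: best=r
    return best.x,best.fun
E
python3 - <<'E'
from fit import *
F={n:pickle.load(open(n+'.pkl','rb')) for n in('scene','top')}
Wt=cloud(F['top']);Ws=cloud(F['scene'])
t=Wt.reshape(-1,3);s=Ws.reshape(-1,3)
for nm,P in(('top',t),('scene',s)):
    c,e=fit(P,hcaddy,[.445,-.02,-.247]);print(nm,'caddy',c.round(4),np.degrees(c[2]),e)
    if nm=='top': C=c
l,e=fit(t,hlid,[.43,.31,-1.30]);print('lid',l.round(4),np.degrees(l[2]),e)
c=C
for nm,W in(('top',Wt),('scene',Ws)):
    im=F[nm]['image'].reshape(-1,3).astype(int);P=W.reshape(-1,3)
    L=loc(P,c)
    # jar cap
    m=(im[:,2]>im[:,1]+60)&(abs(L[:,0])<.06)&(abs(L[:,1])<.09)&(P[:,2]>.08)
    m2=(abs(L[:,0])<.05)&(abs(L[:,1])<.08)&(P[:,2]>.098)
    print(nm,'jar',L[m].mean(0).round(4),L[m2].mean(0).round(4),P[m2].max(0).round(3),m2.sum(), cv2.minEnclosingCircle(L[m2].astype(np.float32)))
    for sg in(1,-1):
        m=(abs(L[:,0])<.03)&(sg*L[:,1]>.108)&(sg*L[:,1]<.2)&(P[:,2]>.025)
        a=np.c_[sg*L[m,1]-.1055,P[m,2]-.04]; r=np.hypot(*a.T); far=r>np.percentile(r,75)
        th=np.arctan2(a[far,0],a[far,1])-np.arctan2(18,72)
        print(nm,sg,m.sum(),'r',np.percentile(r,[50,95]).round(4),'theta',np.median(th).round(3),th.std().round(3),'x range',L[m,0].min().round(3),L[m,0].max().round(3),'tab mean',a[far].mean(0).round(4))
# machine footprint
m=(t[:,2]>.2)&(t[:,1]>.35)&(t[:,1]<.8)&(t[:,0]>.25)&(t[:,0]<.9);print('machine',t[m].min(0),t[m].max(0))
m=(t[:,2]>.03)&(t[:,1]>.4)&(t[:,1]<.7)&(t[:,0]>.25)&(t[:,0]<.9);print('machine low',t[m].min(0),t[m].max(0))
m=(s[:,2]>.095)&(s[:,2]<.13)&(np.hypot(s[:,0]-.436,s[:,1]+.329)<.06);r=cv2.minAreaRect(s[m][:,:2].astype(np.float32));print('chai scene',r)
E
```

```text
top caddy [ 0.4394 -0.0223 -0.1861] -10.664375074411584 0.012993419639378015
scene caddy [ 0.437  -0.0252 -0.1927] -11.0429836180127 0.020233394796719453
lid [ 0.4306  0.3108 -1.3047] -74.75337278458849 0.006595284462652746
top jar [ 0.0046 -0.0167] [ 0.0066 -0.0176] [ 0.466 -0.02   0.121] 117 ((0.007957374677062035, -0.018354907631874084), 0.022808287292718887)
top 1 178 r [0.0496 0.0824] theta 0.379 0.037 x range -0.029 0.03 tab mean [0.0456 0.0627]
top -1 194 r [0.0467 0.0782] theta 0.512 0.042 x range -0.027 0.023 tab mean [0.0506 0.0531]
scene jar [ 0.0054 -0.0242] [ 0.0057 -0.0239] [ 0.466 -0.022  0.119] 150 ((0.008047427982091904, -0.019145656377077103), 0.02472708746790886)
scene 1 237 r [0.0493 0.0783] theta 0.365 0.048 x range -0.022 0.028 tab mean [0.0422 0.0603]
scene -1 213 r [0.0479 0.0817] theta 0.581 0.041 x range -0.03 0.026 tab mean [0.0585 0.0537]
machine [0.26514073 0.35005184 0.20005207] [0.79901306 0.79998612 0.97482429]
machine low [0.26313858 0.40000302 0.03013031] [0.79485641 0.69999964 0.97316084]
chai scene ((0.4367726743221283, -0.3314228057861328), (0.031669821590185165, 0.08776965737342834), 75.74827575683594)
```

```bash
python3 - <<'E'
from fit import *
F={n:pickle.load(open(n+'.pkl','rb')) for n in('scene','top')}
def draw(im,f,p,rects,a,b,col,sc):
    c,s=np.cos(p[2]),np.sin(p[2])
    for hx,hy,z in rects:
        t=np.linspace(-1,1,2); 
        q=np.array([[-hx,-hy],[hx,-hy],[hx,hy],[-hx,hy]])
        w=np.c_[p[0]+q@[c,-s],p[1]+q@[s,c],np.full(4,z)]
        uv=(proj(f,w)-[a,b]+.5)*sc
        cv2.polylines(im,[np.round(uv).astype(int)],True,col,1,cv2.LINE_AA)
out=[]
p=[.4384,-.0235,-.1886]
# independent: rim top points
for n in F:
    f=F[n];W=cloud(f).reshape(-1,3);L=loc(W,p)
    m=(abs(W[:,2]-.0853)<.005)&(abs(L[:,0])<.065)&(abs(L[:,1])<.095)
    print(n,m.sum(),cv2.minAreaRect(W[m][:,:2].astype(np.float32)))
    m=(W[:,2]>.06)&(W[:,2]<.09)&(abs(L[:,0])<.075)&(abs(L[:,1])<.11)
    print(n,m.sum(),cv2.minAreaRect(W[m][:,:2].astype(np.float32)))
    a,b,c,d=((290,190,390,270) if n=='scene' else (310,180,410,245)); sc=7 if n=='top' else 7
    im=cv2.resize(f['image'][b:d,a:c],None,fx=sc,fy=sc,interpolation=cv2.INTER_CUBIC)
    draw(im,f,p,[(.055,.085,.084)],a,b,(0,0,255),sc);draw(im,f,p,[(.063,.093,.072),(.022,.106,.072)],a,b,(0,160,0),sc)
    draw(im,f,p,[(.052,.082,.004)],a,b,(255,0,0),sc)
    cv2.imwrite(f'pics/o_{n}.png',im)
E
```

```text
scene 313 ((0.440629780292511, -0.02413066476583481), (0.17646829783916473, 0.1165546327829361), 79.04473114013672)
scene 1071 ((0.43631109595298767, -0.022082164883613586), (0.21806709468364716, 0.12805473804473877), 81.03665924072266)
top 136 ((0.4376734793186188, -0.02277398109436035), (0.1719469130039215, 0.11930040270090103), 78.43545532226562)
top 652 ((0.4387800693511963, -0.02239619940519333), (0.212417334318161, 0.13106311857700348), 79.01317596435547)
```

View pics/o_top.png

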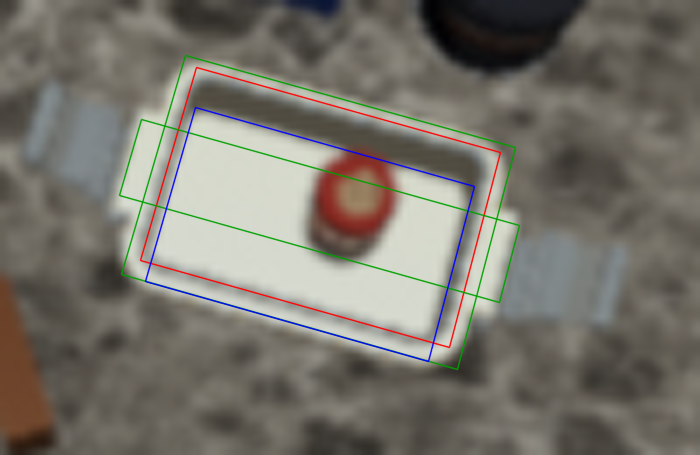

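```bash
cat >plan.py <<'E'
from h import *
from math import ceil
C=np.array([.4384,-.0232]);YAW=np.radians(-11.0)
def cad(x,y):
    c,s=np.cos(YAW),np.sin(YAW); return C+[c*x-s*y,s*x+c*y]
def state():
    s=bot.sense();w,a,b,_=s['eef_rot'];psi=np.degrees(np.arctan2(b*b-a*a+w*w,2*a*b))
    print('t',round(s['time_s'],2),'pos',np.round(s['position'],4),'psi',psi.round(2),'grip',round(s['grip_width'],3),'F',np.round(s['force'],1),'q',np.round(s['qpos'],2),'ff',s['finger_force'])
    return np.r_[s['position'],psi]
def plan(wps,cur=None,step=.058):
    cur=state() if cur is None else cur
    for w in wps:
        w=np.array(w,float);d=w[:3]-cur[:3];a=np.radians(cur[3]);yt=np.array([np.cos(a),np.sin(a)]);xt=np.array([-yt[1],yt[0]])
        t=np.array([d[:2]@xt,d[:2]@yt,-d[2]]);r=-(w[3]-cur[3])
        n=max(ceil(np.linalg.norm(t)/step),ceil(abs(r)/10.6),1)
        print(n,'x',np.round(t/n,4),'roll',np.round(r/120/n,4),'->',w.round(3)); cur=w
E
python3 - <<'E'
from plan import *
k=lambda y,z,x=0,p=79:[*cad(x,y),z,p]
plan([[.147,.5811,.238,79],[.36,.1,.235,79],k(.108,.15),k(.108,.1),k(.128,.093),k(.15,.078),k(.12,.15),k(-.10,.165),k(-.108,.093),k(-.125,.090),k(-.15,.078),k(-.15,.16),[.4365,-.330,.19,75.75],[.4365,-.330,.084,75.75]])
E
```

```text
t 0.1 pos [0.147  0.5812 0.2383] psi 75.8 grip 0.999 F [-0.7  0.3  0.3] q [ 1.24  0.13  1.49  0.    1.52 -0.09] ff 0.0
1 x [-0.0001 -0.0001  0.0003] roll -0.0266 -> [ 0.147  0.581  0.238 79.   ]
10 x [-0.0301 -0.0432  0.0003] roll -0.0 -> [ 0.36   0.1    0.235 79.   ]
3 x [-0.0335  0.0007  0.0283] roll -0.0 -> [ 0.459  0.083  0.15  79.   ]
1 x [0.   0.   0.05] roll -0.0 -> [ 0.459  0.083  0.1   79.   ]
1 x [-0.     0.02   0.007] roll -0.0 -> [ 0.463  0.102  0.093 79.   ]
1 x [-0.     0.022  0.015] roll -0.0 -> [4.67e-01 1.24e-01 7.80e-02 7.90e+01]
2 x [ 0.    -0.015 -0.036] roll -0.0 -> [ 0.461  0.095  0.15  79.   ]
4 x [-0.     -0.055  -0.0038] roll -0.0 -> [ 0.419 -0.121  0.165 79.   ]
2 x [ 0.    -0.004  0.036] roll -0.0 -> [ 0.418 -0.129  0.093 79.   ]
1 x [ 0.    -0.017  0.003] roll -0.0 -> [ 0.415 -0.146  0.09  79.   ]
1 x [ 0.    -0.025  0.012] roll -0.0 -> [ 4.1e-01 -1.7e-01  7.8e-02  7.9e+01]
2 x [ 0.     0.    -0.041] roll -0.0 -> [ 0.41 -0.17  0.16 79.  ]
3 x [-0.0189 -0.0505 -0.01  ] roll 0.009 -> [ 0.436 -0.33   0.19  75.75 ]
2 x [0.    0.    0.053] roll -0.0 -> [ 0.436 -0.33   0.084 75.75 ]
```

Request:
arm_command([
  {"slide": [0, 0, 0], "roll": -0.0266, "claw": -1},
  {"slide": [-0.03, -0.043, 0], "roll": 0, "claw": -1},
  {"slide": [-0.03, -0.043, 0], "roll": 0, "claw": -1},
  {"slide": [-0.03, -0.043, 0], "roll": 0, "claw": -1},
  {"slide": [-0.03, -0.043, 0], "roll": 0, "claw": -1},
  {"slide": [-0.03, -0.043, 0], "roll": 0, "claw": -1},
  {"slide": [-0.03, -0.043, 0], "roll": 0, "claw": -1},
  {"slide": [-0.03, -0.043, 0], "roll": 0, "claw": -1},
])

```text
time_s: 1.1
position: [0.296, 0.2445, 0.239]
eef_rot: [0.0, 0.096, 0.995, -0.0]
force: [1.3, 0.1, -0.1]
grip_width: 0.006
finger_force: 0.0
```

Request:
arm_command([
  {"slide": [-0.03, -0.043, 0], "roll": 0, "claw": -1},
  {"slide": [-0.03, -0.043, 0], "roll": 0, "claw": -1},
  {"slide": [-0.03, -0.043, 0], "roll": 0, "claw": -1},
  {"slide": [-0.034, 0.0, 0.028], "roll": 0, "claw": -1},
  {"slide": [-0.034, 0.0, 0.028], "roll": 0, "claw": -1},
  {"slide": [-0.034, 0.0, 0.028], "roll": 0, "claw": -1},
  {"slide": [0, 0, 0.05], "roll": 0, "claw": -1},
  {"slide": [0, 0, 0], "roll": 0, "claw": -1},
])

```text
time_s: 2.1
position: [0.4557, 0.0824, 0.1008]
eef_rot: [-0.005, 0.096, 0.995, -0.001]
force: [-1.1, -0.5, 0.1]
grip_width: 0.001
finger_force: 0.0
```

```bash
python3 - <<'E'
from plan import *
k=lambda y,z,x=0,p=79:[*cad(x,y),z,p]
plan([k(.108,.1),k(.128,.093),k(.15,.078)])
E
```

```text
t 2.1 pos [0.4557 0.0824 0.1008] psi 78.97 grip 0.001 F [-1.1 -0.5  0.1] q [ 0.07 -0.12  2.    0.    1.27 -1.31] ff 0.0
1 x [-0.0031  0.001   0.0008] roll -0.0002 -> [ 0.459  0.083  0.1   79.   ]
1 x [-0.     0.02   0.007] roll -0.0 -> [ 0.463  0.102  0.093 79.   ]
1 x [-0.     0.022  0.015] roll -0.0 -> [4.67e-01 1.24e-01 7.80e-02 7.90e+01]
```

Request:
arm_command([
  {"slide": [0, 0.011, 0.004], "roll": 0, "claw": -1},
  {"slide": [0, 0.011, 0.004], "roll": 0, "claw": -1},
  {"slide": [0, 0.011, 0.007], "roll": 0, "claw": -1},
  {"slide": [0, 0.011, 0.008], "roll": 0, "claw": -1},
  {"slide": [0, 0, 0], "roll": 0, "claw": -1},
  {"slide": [0, -0.015, -0.036], "roll": 0, "claw": -1},
  {"slide": [0, -0.015, -0.036], "roll": 0, "claw": -1},
  {"slide": [0, -0.055, -0.004], "roll": 0, "claw": -1},
])

```text
time_s: 3.1
position: [0.454, 0.043, 0.1619]
eef_rot: [0.003, 0.094, 0.996, 0.0]
force: [0.8, -0.6, -0.2]
grip_width: -0.003
finger_force: 0.0
```

Request:
arm_command([
  {"slide": [0, -0.055, -0.004], "roll": 0, "claw": -1},
  {"slide": [0, -0.055, -0.004], "roll": 0, "claw": -1},
  {"slide": [0, -0.055, -0.004], "roll": 0, "claw": -1},
  {"slide": [0, -0.004, 0.036], "roll": 0, "claw": -1},
  {"slide": [0, -0.004, 0.036], "roll": 0, "claw": -1},
  {"slide": [0, -0.015, 0.003], "roll": 0, "claw": -1},
  {"slide": [0, -0.014, 0.006], "roll": 0, "claw": -1},
  {"slide": [0, -0.013, 0.006], "roll": 0, "claw": -1},
])

```text
time_s: 4.1
position: [0.4117, -0.17, 0.0846]
eef_rot: [0.001, 0.096, 0.995, -0.001]
force: [0.3, 1.4, -1.1]
grip_width: 0.001
finger_force: 0.2
```

```bash
python3 - <<'E'
from plan import *
k=lambda y,z,x=0,p=79:[*cad(x,y),z,p]
plan([k(-.15,.078),k(-.15,.16),[.4365,-.330,.19,75.75],[.4365,-.330,.084,75.75]])
f=grab('top');W=cloud(f).reshape(-1,3);c,s=np.cos(YAW),np.sin(YAW);L=(W[:,:2]-C)@np.array([[c,-s],[s,c]])
g=1;m=(abs(L[:,0])<.03)&(g*L[:,1]>.108)&(g*L[:,1]<.2)&(W[:,2]>.025)
a=np.c_[g*L[m,1]-.1055,W[m,2]-.04];r=np.hypot(*a.T);far=r>np.percentile(r,75);th=np.arctan2(a[far,0],a[far,1])-.245;print('left',np.median(th),a[far].mean(0))
E
```

```text
t 4.1 pos [ 0.4117 -0.17    0.0846] psi 78.99 grip 0.001 F [ 0.3  1.4 -1.1] q [-0.51 -0.16  2.07 -0.    1.23 -1.89] ff 0.2073175460100174
1 x [ 0.0018 -0.0008  0.0066] roll -0.0001 -> [ 4.1e-01 -1.7e-01  7.8e-02  7.9e+01]
2 x [ 0.     0.    -0.041] roll -0.0 -> [ 0.41 -0.17  0.16 79.  ]
3 x [-0.0189 -0.0505 -0.01  ] roll 0.009 -> [ 0.436 -0.33   0.19  75.75 ]
2 x [0.    0.    0.053] roll -0.0 -> [ 0.436 -0.33   0.084 75.75 ]
left 0.7468149005361515 [0.0621262  0.04026758]
```

Request:
arm_command([
  {"slide": [0, -0.002, 0.008], "roll": 0, "claw": -1},
  {"slide": [0, 0, 0.004], "roll": 0, "claw": -1},
  {"slide": [0, 0, -0.042], "roll": 0, "claw": -1},
  {"slide": [0, 0, -0.042], "roll": 0, "claw": 1},
  {"slide": [-0.019, -0.05, -0.012], "roll": 0.009, "claw": 1},
  {"slide": [-0.019, -0.05, -0.012], "roll": 0.009, "claw": 1},
  {"slide": [-0.019, -0.05, -0.01], "roll": 0.009, "claw": 1},
  {"slide": [0, 0, 0], "roll": 0, "claw": 1},
])

```text
time_s: 5.15
position: [0.4351, -0.332, 0.1897]
eef_rot: [0.0, 0.125, 0.992, -0.001]
force: [0.1, 0.3, 0.2]
grip_width: 1.0
finger_force: 0.0
```

```bash
python3 - <<'E'
from plan import *
plan([[.4365,-.330,.19,75.75],[.4365,-.330,.083,75.75]])
f=grab('scene');W=cloud(f).reshape(-1,3);c,s=np.cos(YAW),np.sin(YAW);L=(W[:,:2]-C)@np.array([[c,-s],[s,c]])
for g in(1,-1):
 m=(abs(L[:,0])<.03)&(g*L[:,1]>.108)&(g*L[:,1]<.2)&(W[:,2]>.025)&(W[:,2]<.12)
 a=np.c_[g*L[m,1]-.1055,W[m,2]-.04];r=np.hypot(*a.T);far=r>np.percentile(r,75);th=np.arctan2(a[far,0],a[far,1])-.245;print(g,np.median(th),a[far].mean(0))
E
```

```text
t 5.15 pos [ 0.4351 -0.332   0.1897] psi 75.59 grip 1.0 F [0.1 0.3 0.2] q [-0.75  0.02  1.7  -0.    1.42 -2.06] ff 0.0
1 x [-0.0009  0.0023 -0.0003] roll -0.0013 -> [ 0.436 -0.33   0.19  75.75 ]
2 x [0.     0.     0.0535] roll -0.0 -> [ 0.436 -0.33   0.083 75.75 ]
1 0.7370169221521847 [0.0612251  0.04025667]
-1 0.8504299638389403 [0.06795271 0.03467402]
```

Request:
arm_command([
  {"slide": [-0.001, 0.002, 0.053], "roll": -0.0013, "claw": 1},
  {"slide": [0, 0, 0.053], "roll": 0, "claw": 1},
  {"slide": [0, 0, 0], "roll": 0, "claw": -1},
  {"slide": [0, 0, 0], "roll": 0, "claw": -1},
  {"slide": [0, 0, 0], "roll": 0, "claw": -1},
  {"slide": [0, 0, 0], "roll": 0, "claw": -1},
  {"slide": [0, 0, -0.01], "roll": 0, "claw": -1},
  {"slide": [0, 0, -0.04], "roll": 0, "claw": -1},
], newtons=40)

```text
time_s: 6.2
position: [0.4346, -0.3259, 0.132]
eef_rot: [-0.002, 0.123, 0.992, 0.002]
force: [-0.1, -0.4, -0.4]
grip_width: 0.323
finger_force: 39.5
```

```bash
python3 - <<'E'
from plan import *
k=lambda y,z,x=0,p=79:[*cad(x,y),z,p]
plan([[.435,-.328,.22,75.75],[.435,-.328,.22,79],k(.043,.22),k(.043,.105),k(.043,.0885)])
E
```

```text
t 6.2 pos [ 0.4346 -0.3259  0.132 ] psi 75.9 grip 0.323 F [-0.1 -0.4 -0.4] q [-0.74  0.06  1.76  0.    1.32 -2.06] ff 39.50172543525696
2 x [-0.0005 -0.001  -0.044 ] roll 0.0006 -> [ 0.435 -0.328  0.22  75.75 ]
1 x [ 0.  0. -0.] roll -0.0271 -> [ 0.435 -0.328  0.22  79.   ]
6 x [ 0.0091  0.0571 -0.    ] roll -0.0 -> [4.47e-01 1.90e-02 2.20e-01 7.90e+01]
2 x [0.     0.     0.0575] roll -0.0 -> [4.47e-01 1.90e-02 1.05e-01 7.90e+01]
1 x [0.     0.     0.0165] roll -0.0 -> [4.47e-01 1.90e-02 8.80e-02 7.90e+01]
```

Request:
arm_command([
  {"slide": [0, 0, -0.044], "roll": 0, "claw": -1},
  {"slide": [0, 0, -0.044], "roll": -0.0271, "claw": -1},
  {"slide": [0.009, 0.057, 0], "roll": 0, "claw": -1},
  {"slide": [0.009, 0.057, 0], "roll": 0, "claw": -1},
  {"slide": [0.009, 0.057, 0], "roll": 0, "claw": -1},
  {"slide": [0.009, 0.057, 0], "roll": 0, "claw": -1},
  {"slide": [0.009, 0.057, 0], "roll": 0, "claw": -1},
  {"slide": [0.009, 0.057, 0], "roll": 0, "claw": -1},
])

```text
time_s: 7.2
position: [0.4473, 0.0205, 0.2225]
eef_rot: [0.001, 0.095, 0.996, 0.0]
force: [0.4, -0.4, -0.4]
grip_width: 0.321
finger_force: 39.8
```

Request:
arm_command([
  {"slide": [0, 0, 0], "roll": 0, "claw": -1},
  {"slide": [0, 0, 0.03], "roll": 0, "claw": -1},
  {"slide": [0, 0, 0], "roll": 0, "claw": -1},
  {"slide": [0, 0, 0], "roll": 0, "claw": -1},
  {"slide": [0, 0, 0], "roll": 0, "claw": -1},
  {"slide": [0, 0, 0], "roll": 0, "claw": -1},
  {"slide": [0, 0, 0], "roll": 0, "claw": -1},
  {"slide": [0, 0, 0], "roll": 0, "claw": -1},
])

```text
time_s: 8.2
position: [0.4475, 0.0187, 0.1914]
eef_rot: [0.0, 0.094, 0.996, 0.0]
force: [0.3, -0.3, -0.7]
grip_width: 0.322
finger_force: 39.9
```

```bash
python3 - <<'E'
from plan import *
k=lambda y,z,x=0,p=79:[*cad(x,y),z,p]
plan([k(.043,.195),k(.043,.105),k(.043,.0885)])
f=grab('scene','hold');W=cloud(f)
uv=proj(f,np.r_[cad(0,.0),.12]).ravel().astype(int);a,b=uv-[60,55]
im=cv2.resize(f['image'][b:b+95,a:a+120],None,fx=6,fy=6,interpolation=cv2.INTER_CUBIC);cv2.imwrite('pics/holdc.png',im)
E
```

```text
t 8.2 pos [0.4475 0.0187 0.1914] psi 79.16 grip 0.322 F [ 0.3 -0.3 -0.7] q [-0.07 -0.27  1.96  0.    1.45 -1.45] ff 39.90402638912201
1 x [ 0.001   0.0001 -0.0036] roll 0.0013 -> [4.47e-01 1.90e-02 1.95e-01 7.90e+01]
2 x [0.    0.    0.045] roll -0.0 -> [4.47e-01 1.90e-02 1.05e-01 7.90e+01]
1 x [0.     0.     0.0165] roll -0.0 -> [4.47e-01 1.90e-02 8.80e-02 7.90e+01]
```

View pics/holdc.png

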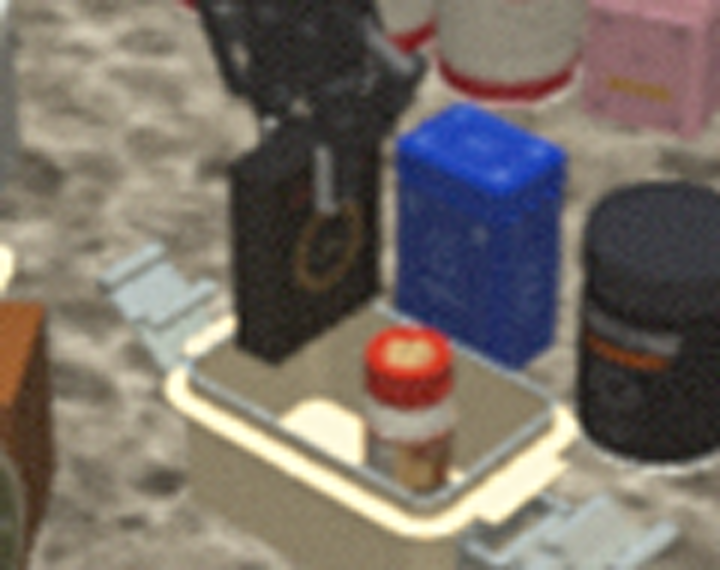

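The packet hangs upright (crop 240–380, 110–360) over the free left half of the caddy, with the red-capped jar (410, 400) clear to its right.

Request:
arm_command([
  {"slide": [0, 0, 0.03], "roll": 0.0013, "claw": -1},
  {"slide": [0, 0, 0.03], "roll": 0, "claw": -1},
  {"slide": [0, 0, 0.02], "roll": 0, "claw": -1},
  {"slide": [0, 0, 0.01], "roll": 0, "claw": -1},
  {"slide": [0, 0, 0.006], "roll": 0, "claw": -1},
  {"slide": [0, 0, 0.004], "roll": 0, "claw": -1},
  {"slide": [0, 0, 0.001], "roll": 0, "claw": -1},
  {"slide": [0, 0, 0], "roll": 0, "claw": -1},
])

```text
time_s: 9.25
position: [0.4478, 0.0187, 0.0908]
eef_rot: [0.0, 0.096, 0.995, 0.0]
force: [-0.3, 0.2, -0.2]
grip_width: 0.322
finger_force: 40.0
```

Request:
arm_command([
  {"slide": [0, 0, 0.001], "roll": 0, "claw": -1},
  {"slide": [0, 0, 0.001], "roll": 0, "claw": -1},
  {"slide": [0, 0, 0.001], "roll": 0, "claw": -1},
  {"slide": [0, 0, 0], "roll": 0, "claw": -1},
  {"slide": [0, 0, 0], "roll": 0, "claw": -1},
  {"slide": [0, 0, 0], "roll": 0, "claw": -1},
  {"slide": [0, 0, 0], "roll": 0, "claw": -1},
  {"slide": [0, 0, 0], "roll": 0, "claw": -1},
])

```text
time_s: 10.25
position: [0.4483, 0.0184, 0.0904]
eef_rot: [0.001, 0.096, 0.995, -0.0]
force: [-12.5, -1.4, 25.4]
grip_width: 0.319
finger_force: 43.4
```

Request:
arm_command([
  {"slide": [0, 0, -0.001], "roll": 0, "claw": -1},
  {"slide": [0, 0, -0.001], "roll": 0, "claw": -1},
  {"slide": [0, 0, 0], "roll": 0, "claw": -0.1},
  {"slide": [0, 0, 0], "roll": 0, "claw": -0.1},
  {"slide": [0, 0, -0.01], "roll": 0, "claw": -0.1},
  {"slide": [0, 0, -0.03], "roll": 0, "claw": -0.1},
  {"slide": [0, 0, -0.04], "roll": 0, "claw": -0.1},
  {"slide": [0, 0, -0.03], "roll": 0, "claw": -1},
])

```text
time_s: 11.25
position: [0.4479, 0.0187, 0.2018]
eef_rot: [0.001, 0.096, 0.995, 0.0]
force: [1.3, 0.2, 0.6]
grip_width: 0.249
finger_force: 0.0
```

```bash
python3 - <<'E'
from plan import *
k=lambda y,z,x=0,p=79:[*cad(x,y),z,p]
plan([k(.108,.19),k(.115,.1),k(.15,.074)])
f=grab('top','placed');W=cloud(f);w=W.reshape(-1,3);c,s=np.cos(YAW),np.sin(YAW);L=(w[:,:2]-C)@np.array([[c,-s],[s,c]])
f=grab('scene');ws=cloud(f).reshape(-1,3);Ls=(ws[:,:2]-C)@np.array([[c,-s],[s,c]])
for w,L in((w,L),(ws,Ls)):
  m=(abs(L[:,0])<.052)&(L[:,1]>.02)&(L[:,1]<.08)&(abs(w[:,2]-.117)<.008)
  print('packet top',m.sum(),cv2.minAreaRect(L[m].astype(np.float32)),np.median(w[m,2]))
  m=(abs(L[:,0])<.052)&(L[:,1]>-.06)&(L[:,1]<.01)&(w[:,2]>.095)
  print('jar',m.sum(),cv2.minEnclosingCircle(L[m].astype(np.float32)),np.median(w[m,2]))
E
```

```text
t 11.25 pos [0.4479 0.0187 0.2018] psi 79.01 grip 0.249 F [1.3 0.2 0.6] q [-0.07 -0.27  1.94  0.    1.47 -1.45] ff 0.0
2 x [0.0007 0.0325 0.0059] roll 0.0 -> [ 0.459  0.083  0.19  79.   ]
2 x [-0.      0.0035  0.045 ] roll -0.0 -> [ 0.46  0.09  0.1  79.  ]
1 x [-0.     0.035  0.026] roll -0.0 -> [4.67e-01 1.24e-01 7.40e-02 7.90e+01]
packet top 109 ((-0.01647496595978737, 0.04203348979353905), (0.027573876082897186, 0.052595268934965134), 89.91191864013672) 0.11737146560770384
jar 699 ((-0.0008575096726417542, -0.011682957410812378), 0.05153238773345947) 0.5985951363182307
packet top 201 ((0.0019132234156131744, 0.039645615965127945), (0.03304870054125786, 0.0901249572634697), 88.4770736694336) 0.11681975322964322
jar 1902 ((-9.185448288917542e-05, -0.02477138489484787), 0.0523209385573864) 0.4902469875420453
```

Request:
arm_command([
  {"slide": [0, 0.035, 0.006], "roll": 0, "claw": -1},
  {"slide": [0, 0.035, 0.006], "roll": 0, "claw": -1},
  {"slide": [0, 0.003, 0.045], "roll": 0, "claw": -1},
  {"slide": [0, 0.002, 0.045], "roll": 0, "claw": -1},
  {"slide": [0, 0.017, 0.012], "roll": 0, "claw": -1},
  {"slide": [0, 0.018, 0.012], "roll": 0, "claw": -1},
  {"slide": [0, 0, 0.006], "roll": 0, "claw": -1},
  {"slide": [0, 0, 0], "roll": 0, "claw": -1},
])

```text
time_s: 12.35
position: [0.4695, 0.1282, 0.0689]
eef_rot: [0.001, 0.095, 0.995, 0.001]
force: [-2.7, 6.9, 3.2]
grip_width: 0.0
finger_force: 3.5
```

Request:
arm_command([
  {"slide": [0, 0, -0.05], "roll": 0, "claw": -1},
  {"slide": [0, 0, -0.05], "roll": 0.08, "claw": -1},
  {"slide": [0, 0, -0.04], "roll": 0.08, "claw": 1},
  {"slide": [0, 0, 0], "roll": 0.088, "claw": 1},
  {"slide": [0, 0, 0], "roll": 0.088, "claw": 1},
  {"slide": [0, 0, 0], "roll": 0.088, "claw": 1},
  {"slide": [0, 0, 0], "roll": 0.088, "claw": 1},
  {"slide": [0, 0, 0], "roll": 0.088, "claw": 1},
])

```text
time_s: 13.35
position: [0.4688, 0.1266, 0.2086]
eef_rot: [0.001, 0.665, 0.747, 0.001]
force: [0.0, -0.5, 1.3]
grip_width: 0.997
finger_force: 0.0
```

Request:
arm_command([
  {"slide": [0, 0, 0], "roll": 0.088, "claw": 1},
  {"slide": [0, 0, 0], "roll": 0.088, "claw": 1},
  {"slide": [0, 0, 0], "roll": 0.088, "claw": 1},
  {"slide": [0, 0, 0], "roll": 0.088, "claw": 1},
  {"slide": [0, 0, 0], "roll": 0.088, "claw": 1},
  {"slide": [0, 0, 0], "roll": 0.088, "claw": 1},
  {"slide": [0, 0, 0], "roll": 0.088, "claw": 1},
  {"slide": [0, 0, 0], "roll": 0.065, "claw": 1},
])

```text
time_s: 14.35
position: [0.4689, 0.1266, 0.2086]
eef_rot: [0.0, 0.991, 0.13, 0.001]
force: [0.3, 0.0, 0.1]
grip_width: 1.001
finger_force: 0.0
```

```bash
python3 - <<'E'
from plan import *
plan([[.430,.3104,.18,-74.75],[.430,.3104,.072,-74.75]])
f=grab('scene');W=cloud(f).reshape(-1,3);c,s=np.cos(YAW),np.sin(YAW);L=(W[:,:2]-C)@np.array([[c,-s],[s,c]])
for g in(1,-1):
 m=(abs(L[:,0])<.03)&(g*L[:,1]>.108)&(g*L[:,1]<.2)&(W[:,2]>.025)&(W[:,2]<.12)
 a=np.c_[g*L[m,1]-.1055,W[m,2]-.04];r=np.hypot(*a.T);far=r>np.percentile(r,75);th=np.arctan2(a[far,0],a[far,1])-.245;print(g,np.median(th),a[far].mean(0))
E
```

```text
t 14.35 pos [0.4689 0.1266 0.2086] psi -75.02 grip 1.001 F [0.3 0.  0.1] q [ 0.16 -0.17  1.84 -0.    1.47  1.47] ff 0.0
4 x [ 0.0025 -0.0469  0.0071] roll -0.0006 -> [  0.43   0.31   0.18 -74.75]
2 x [0.    0.    0.054] roll -0.0 -> [ 4.300e-01  3.100e-01  7.200e-02 -7.475e+01]
1 0.977891363897458 [0.06773887 0.02416184]
-1 0.8497030695002755 [0.06798874 0.03458274]
```

Request:
arm_command([
  {"slide": [0.0025, -0.047, 0.007], "roll": -0.002, "claw": 1},
  {"slide": [0.0025, -0.047, 0.007], "roll": 0, "claw": 1},
  {"slide": [0.0025, -0.047, 0.007], "roll": 0, "claw": 1},
  {"slide": [0.0025, -0.047, 0.007], "roll": 0, "claw": 1},
  {"slide": [0, 0, 0.054], "roll": 0, "claw": 1},
  {"slide": [0, 0, 0.034], "roll": 0, "claw": 1},
  {"slide": [0, 0, 0.02], "roll": 0, "claw": 1},
  {"slide": [0, 0, 0], "roll": 0, "claw": 1},
])

```text
time_s: 15.4
position: [0.4269, 0.3099, 0.0702]
eef_rot: [0.001, 0.991, 0.136, -0.001]
force: [0.5, -0.2, 0.5]
grip_width: 0.999
finger_force: 0.0
```

Request:
arm_command([
  {"slide": [0, 0, 0], "roll": 0, "claw": -1},
  {"slide": [0, 0, 0], "roll": 0, "claw": -1},
  {"slide": [0, 0, 0], "roll": 0, "claw": -1},
  {"slide": [0, 0, 0], "roll": 0, "claw": -1},
  {"slide": [0, 0, 0], "roll": 0, "claw": -1},
  {"slide": [0, 0, 0], "roll": 0, "claw": -1},
  {"slide": [0, 0, 0], "roll": 0, "claw": -1},
  {"slide": [0, 0, 0], "roll": 0, "claw": -1},
], newtons=90)

```text
time_s: 16.4
position: [0.4284, 0.3107, 0.0721]
eef_rot: [-0.0, 0.991, 0.135, 0.0]
force: [-1.5, -2.0, 6.9]
grip_width: 0.155
finger_force: 87.7
```

```bash
python3 - <<'E'
from plan import *
state()
E
```

```text
t 16.4 pos [0.4284 0.3107 0.0721] psi -74.48 grip 0.155 F [-1.5 -2.   6.9] q [ 0.53  0.09  1.85 -0.    1.2   1.83] ff 87.68993139266968
```

Request:
arm_command([
  {"slide": [0, 0, -0.01], "roll": 0, "claw": -1},
  {"slide": [0, 0, -0.04], "roll": 0, "claw": -1},
  {"slide": [0, 0, -0.04], "roll": 0, "claw": -1},
  {"slide": [0, 0, -0.04], "roll": 0, "claw": -1},
  {"slide": [0, 0, -0.04], "roll": 0, "claw": -1},
  {"slide": [0, 0, 0], "roll": 0, "claw": -1},
  {"slide": [0, 0, 0], "roll": 0, "claw": -1},
  {"slide": [0, 0, 0], "roll": 0, "claw": -1},
])

```text
time_s: 17.4
position: [0.4269, 0.31, 0.239]
eef_rot: [0.001, 0.991, 0.135, -0.002]
force: [0.2, 0.5, -4.0]
grip_width: 0.153
finger_force: 88.2
```

```bash
python3 - <<'E'
from plan import *
plan([[*cad(0,0),.242,-74.5],[*cad(0,0),.242,-11]],step=.045)
E
```

```text
t 17.4 pos [0.4269 0.31   0.239 ] psi -74.47 grip 0.153 F [ 0.2  0.5 -4. ] q [ 0.53 -0.06  1.69  0.    1.52  1.83] ff 88.20151805877686
8 x [-0.0098  0.0405 -0.0004] roll 0.0 -> [ 4.38e-01 -2.30e-02  2.42e-01 -7.45e+01]
6 x [ 0.  0. -0.] roll -0.0882 -> [  0.438  -0.023   0.242 -11.   ]
```

Request:
arm_command([
  {"slide": [-0.01, 0.04, 0], "roll": 0, "claw": -1},
  {"slide": [-0.01, 0.04, 0], "roll": 0, "claw": -1},
  {"slide": [-0.01, 0.04, 0], "roll": 0, "claw": -1},
  {"slide": [-0.01, 0.041, 0], "roll": 0, "claw": -1},
  {"slide": [-0.01, 0.041, 0], "roll": 0, "claw": -1},
  {"slide": [-0.01, 0.041, 0], "roll": 0, "claw": -1},
  {"slide": [-0.009, 0.041, 0], "roll": 0, "claw": -1},
  {"slide": [-0.009, 0.041, 0], "roll": 0, "claw": -1},
])

```text
time_s: 18.4
position: [0.4389, -0.0246, 0.2398]
eef_rot: [-0.0, 0.991, 0.135, -0.001]
force: [-0.2, -0.8, -3.3]
grip_width: 0.156
finger_force: 88.2
```

Request:
arm_command([
  {"slide": [0, 0, 0], "roll": -0.075, "claw": -1},
  {"slide": [0, 0, 0], "roll": -0.076, "claw": -1},
  {"slide": [0, 0, 0], "roll": -0.076, "claw": -1},
  {"slide": [0, 0, 0], "roll": -0.076, "claw": -1},
  {"slide": [0, 0, 0], "roll": -0.076, "claw": -1},
  {"slide": [0, 0, 0], "roll": -0.075, "claw": -1},
  {"slide": [0, 0, 0], "roll": -0.075, "claw": -1},
  {"slide": [0, 0, 0.015], "roll": 0, "claw": -1},
])

```text
time_s: 19.4
position: [0.44, -0.0235, 0.2256]
eef_rot: [0.0, 0.772, 0.636, 0.0]
force: [0.0, -0.1, -2.8]
grip_width: 0.156
finger_force: 88.5
```

Request:
arm_command([
  {"slide": [0, 0, 0.015], "roll": 0, "claw": -1},
  {"slide": [0, 0, 0], "roll": 0, "claw": -1},
  {"slide": [0, 0, 0], "roll": 0, "claw": -1},
  {"slide": [0, 0, 0], "roll": 0, "claw": -1},
  {"slide": [0, 0, 0], "roll": 0, "claw": -1},
  {"slide": [0, 0, 0], "roll": 0, "claw": -1},
  {"slide": [0, 0, 0], "roll": 0, "claw": -1},
  {"slide": [0, 0, 0], "roll": 0, "claw": -1},
])

```text
time_s: 20.4
position: [0.4398, -0.0235, 0.2113]
eef_rot: [0.0, 0.772, 0.636, 0.0]
force: [0.0, 0.2, -3.5]
grip_width: 0.153
finger_force: 88.4
```

```bash
python3 - <<'E'
from fit import *
from plan import *
st=state()
zo=st[2]-.072
P=[]
for n in('top','scene'):
    f=grab(n,'lid_'+n);pickle.dump(f,open('lid_'+n+'.pkl','wb'));w=cloud(f).reshape(-1,3)
    # lid: use only points at lid level
    m=(w[:,2]>zo-.012)&(w[:,2]<zo+.07)
    L=loc(w,[C[0],C[1],YAW])
    for nm,lo,hi in(('flange+lip',zo-.008,zo+.012),('top',zo+.045,zo+.066)):
        q=(w[:,2]>lo)&(w[:,2]<hi)&(abs(L[:,0])<.09)&(abs(L[:,1])<.14)
        r=cv2.minAreaRect(L[q].astype(np.float32));print(n,nm,q.sum(),np.round(r[0],4),np.round(r[1],4),round(r[2],2))
    w2=w[m];l,e=fit(w2,hlid,[st[0],st[1],YAW],zoff=zo);print(n,'fit',l.round(4),np.degrees(l[2]).round(2),e,'local',loc(l[None],[C[0],C[1],YAW]).round(4))
    uv=proj(f,np.r_[C,.13]).ravel().astype(int);a,b=uv-[65,50]
    cv2.imwrite(f'pics/lidc_{n}.png',cv2.resize(f['image'][b:b+95,a:a+130],None,fx=5,fy=5,interpolation=cv2.INTER_CUBIC))
a=cv2.imread('pics/lidc_top.png');cv2.imwrite('pics/lidc.png',cv2.resize(np.hstack([a,cv2.imread('pics/lidc_scene.png')]),(800,292)))
E
```

```text
t 20.4 pos [ 0.4398 -0.0235  0.2113] psi -11.0 grip 0.153 F [ 0.   0.2 -3.5] q [-0.17 -0.3   1.95 -0.    1.5   0.02] ff 88.36342334747314
top flange+lip 233 [-0.0404  0.0322] [0.2128 0.0927] 57.27
top top 779 [0.001  0.0079] [0.1678 0.1191] 89.74
top fit [ 0.4419 -0.0214 -0.1893] -10.85 0.005438649811022954 local [[0.0031 0.0024]]
scene flange+lip 452 [-0.0275 -0.017 ] [0.1206 0.2236] 27.27
scene top 1310 [0.0035 0.0007] [0.1273 0.1858] 0.3
scene fit [ 0.4472 -0.0258 -0.2075] -11.89 0.011093242380084918 local [[ 0.0092 -0.0009]]
```

View pics/lidc.png

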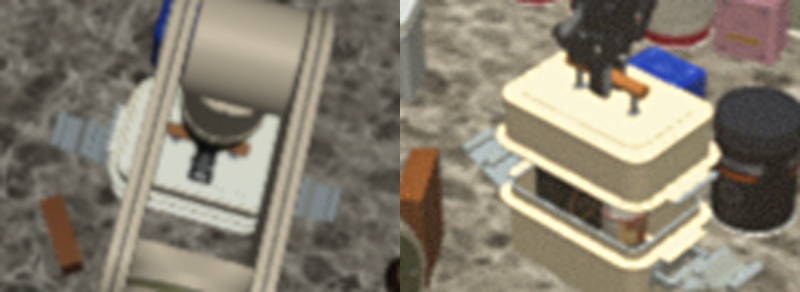

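```bash
python3 - <<'E'
from fit import *
from plan import *
for nm,fn in(('init','scene.pkl'),('now','lid_scene.pkl'),('topnow','lid_top.pkl'),('topinit','top.pkl')):
    w=cloud(pickle.load(open(fn,'rb'))).reshape(-1,3);w=w[~np.isnan(w[:,0])];L=loc(w,[C[0],C[1],YAW]);z=w[:,2]
    def plane(ax,m,tgt):
        o=1-ax; q=m&(abs(L[:,ax]-tgt)<.008)
        if q.sum()<12: print('  few',q.sum());return
        v=L[q,ax];u=L[q,o]
        for _ in range(3):
            p=np.polyfit(u,v,1);k=abs(v-np.polyval(p,u))<.004;v,u=v[k],u[k]
        print('  ','xy'[ax],'n',len(v),'at0',np.polyval(p,0).round(4),'dev',(np.polyval(p,0)-tgt).round(4),'slope',p[0].round(4),'median dev',(np.median(v)-tgt).round(4))
    print(nm)
    if 'top' not in nm:
        print('  caddy -x,-y faces');plane(0,(z>.012)&(z<.06)&(abs(L[:,1])<.065),-.055);plane(1,(z>.012)&(z<.06)&(abs(L[:,0])<.045)&(abs(L[:,0])>.03),-.085)
        print('  inner +x face, +y face');plane(0,(z>.02)&(z<.078)&(abs(L[:,1])<.065),.052);plane(1,(z>.02)&(z<.078)&(abs(L[:,0])<.045),.082)
    if 'now' in nm:
        zo=.1393
        print('  lid -x,-y');plane(0,(z>zo+.014)&(z<zo+.046)&(abs(L[:,1])<.075),-.0595);plane(1,(z>zo+.014)&(z<zo+.046)&(abs(L[:,0])<.045),-.0895)
        q=(z>zo+.049)&(z<zo+.064)&(abs(L[:,0])<.04)&(abs(L[:,1])<.075)&(abs(L[:,0])>.012);A=np.c_[L[q],np.ones(q.sum())]
        zz=z[q]-zo-.055; s=np.linalg.lstsq(A,zz,rcond=None)[0];print('  lid top plane tilt x,y,height',s.round(4))
E
```

```text
init
  caddy -x,-y faces
   x n 355 at0 -0.0516 dev 0.0034 slope -0.0019 median dev 0.0034
   y n 41 at0 -0.084 dev 0.001 slope 0.0201 median dev 0.0005
  inner +x face, +y face
   x n 203 at0 0.0553 dev 0.0033 slope -0.0073 median dev 0.0032
   y n 169 at0 0.0821 dev 0.0001 slope 0.0096 median dev 0.0001
now
  caddy -x,-y faces
   x n 353 at0 -0.0516 dev 0.0034 slope -0.003 median dev 0.0033
   y n 51 at0 -0.086 dev -0.001 slope -0.0391 median dev 0.0002
  inner +x face, +y face
   x n 78 at0 0.0563 dev 0.0043 slope 0.0178 median dev 0.0036
   y n 28 at0 0.0828 dev 0.0008 slope 0.0057 median dev 0.0005
  lid -x,-y
   x n 315 at0 -0.0543 dev 0.0052 slope 0.0037 median dev 0.0053
   y n 179 at0 -0.0892 dev 0.0003 slope 0.0008 median dev 0.0004
  lid top plane tilt x,y,height [ 0.0098 -0.      0.0008]
topnow
  lid -x,-y
   x n 57 at0 -0.0576 dev 0.0019 slope -0.0019 median dev 0.002
  few 0
  lid top plane tilt x,y,height [0.0161 0.0059 0.0014]
topinit
```

The lid hangs level (right crop 500–715, 60–210) right above the caddy, whose two clips lie folded out; relative to the caddy it is about 1.9 mm too far in +x.

Request:
arm_command([
  {"slide": [0, -0.0019, 0.0], "roll": -0.0017, "claw": -1},
  {"slide": [0, 0, 0.02], "roll": 0, "claw": -1},
  {"slide": [0, 0, 0.015], "roll": 0, "claw": -1},
  {"slide": [0, 0, 0.01], "roll": 0, "claw": -1},
  {"slide": [0, 0, 0.005], "roll": 0, "claw": -1},
  {"slide": [0, 0, 0.003], "roll": 0, "claw": -1},
  {"slide": [0, 0, 0], "roll": 0, "claw": -1},
  {"slide": [0, 0, 0], "roll": 0, "claw": -1},
])

```text
time_s: 21.5
position: [0.4382, -0.0231, 0.1588]
eef_rot: [0.0, 0.77, 0.637, 0.0]
force: [-0.0, 0.1, -2.9]
grip_width: 0.158
finger_force: 88.6
```

Request:
arm_command([
  {"slide": [0, 0, 0.001], "roll": 0, "claw": -1},
  {"slide": [0, 0, 0.001], "roll": 0, "claw": -1},
  {"slide": [0, 0, 0.001], "roll": 0, "claw": -1},
  {"slide": [0, 0, 0.001], "roll": 0, "claw": -1},
  {"slide": [0, 0, 0.001], "roll": 0, "claw": -1},
  {"slide": [0, 0, 0], "roll": 0, "claw": -1},
  {"slide": [0, 0, 0], "roll": 0, "claw": -1},
  {"slide": [0, 0, 0], "roll": 0, "claw": -1},
])

```text
time_s: 22.5
position: [0.438, -0.0231, 0.1533]
eef_rot: [0.0, 0.77, 0.637, 0.0]
force: [0.3, 0.8, -3.9]
grip_width: 0.157
finger_force: 88.6
```

Request:
arm_command([
  {"slide": [0, 0, 0.0015], "roll": 0, "claw": -1},
  {"slide": [0, 0, 0.0015], "roll": 0, "claw": -1},
  {"slide": [0, 0, 0.0015], "roll": 0, "claw": -1},
  {"slide": [0, 0, 0.0015], "roll": 0, "claw": -1},
  {"slide": [0, 0, 0.0015], "roll": 0, "claw": -1},
  {"slide": [0, 0, 0.001], "roll": 0, "claw": -1},
  {"slide": [0, 0, 0], "roll": 0, "claw": -1},
  {"slide": [0, 0, 0], "roll": 0, "claw": -1},
])

```text
time_s: 23.5
position: [0.4379, -0.0231, 0.1448]
eef_rot: [0.0, 0.77, 0.637, 0.0]
force: [-0.0, 0.1, -3.1]
grip_width: 0.16
finger_force: 88.6
```

Request:
arm_command([
  {"slide": [0, 0, 0.001], "roll": 0, "claw": -1},
  {"slide": [0, 0, 0.001], "roll": 0, "claw": -1},
  {"slide": [0, 0, 0], "roll": 0, "claw": -1},
  {"slide": [0, 0, 0], "roll": 0, "claw": -1},
  {"slide": [0, 0, 0], "roll": 0, "claw": -1},
  {"slide": [0, 0, 0], "roll": 0, "claw": -1},
  {"slide": [0, 0, 0], "roll": 0, "claw": -1},
  {"slide": [0, 0, 0], "roll": 0, "claw": -1},
])

```text
time_s: 24.5
position: [0.4382, -0.0231, 0.1441]
eef_rot: [0.0, 0.77, 0.638, 0.0]
force: [-4.9, 0.3, 8.0]
grip_width: 0.16
finger_force: 90.0
```

Request:
arm_command([
  {"slide": [0, 0, -0.0008], "roll": 0, "claw": -1},
  {"slide": [0, 0, 0], "roll": 0, "claw": 0.3},
  {"slide": [0, 0, 0], "roll": 0, "claw": 0.5},
  {"slide": [0, 0, 0], "roll": 0, "claw": 0.5},
  {"slide": [0, 0, -0.02], "roll": 0, "claw": 0.5},
  {"slide": [0, 0, -0.04], "roll": 0, "claw": 0.5},
  {"slide": [0, 0, -0.01], "roll": 0, "claw": -1},
  {"slide": [0.05, 0, 0], "roll": 0, "claw": -1},
])

```text
time_s: 25.5
position: [0.4482, 0.0244, 0.2147]
eef_rot: [0.001, 0.772, 0.636, 0.001]
force: [0.8, 1.0, -0.1]
grip_width: 0.333
finger_force: 0.0
```

```bash
python3 - <<'E'
from plan import *
k=lambda y,z,x=0,p=-11:[*cad(x,y),z,p]
C+=[.002,0]  # scene says caddy ~+x; split
plan([k(.21,.21),k(.21,.055),k(.192,.06),k(.1826,.078),k(.167,.094),k(.1544,.102),k(.1405,.107),k(.137,.107)],step=.055)
def tilt(f,lab):
    w=cloud(f).reshape(-1,3);w=w[~np.isnan(w[:,0])];c,s=np.cos(YAW),np.sin(YAW);L=(w[:,:2]-C)@np.array([[c,-s],[s,c]]);z=w[:,2]
    q=(abs(z-.128)<.008)&(abs(L[:,0])<.045)&(abs(L[:,1])<.075)&(abs(L[:,0])>.02)
    A=np.c_[L[q],np.ones(q.sum())];print(lab,q.sum(),np.linalg.lstsq(A,z[q],rcond=None)[0].round(4))
    q=(z>.086)&(z<.118)&(abs(L[:,0])<.045)&(abs(L[:,1]+.0895)<.008);print(' -y face',np.median(L[q,1]),q.sum())
    q=(z>.086)&(z<.118)&(abs(L[:,1])<.07)&(abs(L[:,0]+.0595)<.008);print(' -x face',np.median(L[q,0]),q.sum())
tilt(grab('scene'),'scene')
E
```

```text
t 25.5 pos [0.4482 0.0244 0.2147] psi -11.07 grip 0.333 F [ 0.8  1.  -0.1] q [-0.06 -0.28  1.92 -0.    1.5   0.13] ff 0.0
3 x [0.0539 0.0004 0.0016] roll -0.0002 -> [  0.48    0.183   0.21  -11.   ]
3 x [0.     0.     0.0517] roll -0.0 -> [  0.48    0.183   0.055 -11.   ]
1 x [-0.018  0.    -0.005] roll -0.0 -> [  0.477   0.165   0.06  -11.   ]
1 x [-0.0094 -0.     -0.018 ] roll -0.0 -> [  0.475   0.156   0.078 -11.   ]
1 x [-0.0156 -0.     -0.016 ] roll -0.0 -> [  0.472   0.141   0.094 -11.   ]
1 x [-0.0126 -0.     -0.008 ] roll -0.0 -> [  0.47    0.128   0.102 -11.   ]
1 x [-0.0139  0.     -0.005 ] roll -0.0 -> [  0.467   0.115   0.107 -11.   ]
1 x [-0.0035  0.     -0.    ] roll -0.0 -> [  0.467   0.111   0.107 -11.   ]
scene 375 [0.0045 0.005  0.1278]
 -y face -0.08964967554390768 159
 -x face -0.05759227077088337 290
```

Request:
arm_command([
  {"slide": [0.054, 0, 0], "roll": 0, "claw": -1},
  {"slide": [0.054, 0, 0], "roll": 0, "claw": -1},
  {"slide": [0.054, 0, 0.0], "roll": 0, "claw": -1},
  {"slide": [0, 0, 0.052], "roll": 0, "claw": -1},
  {"slide": [0, 0, 0.052], "roll": 0, "claw": -1},
  {"slide": [0, 0, 0.052], "roll": 0, "claw": -1},
  {"slide": [-0.018, 0, -0.005], "roll": 0, "claw": -1},
  {"slide": [-0.009, 0, -0.018], "roll": 0, "claw": -1},
])

```text
time_s: 26.55
position: [0.4717, 0.1584, 0.0809]
eef_rot: [-0.001, 0.77, 0.638, -0.0]
force: [-0.2, 0.0, 0.4]
grip_width: -0.003
finger_force: 0.2
```

Request:
arm_command([
  {"slide": [-0.008, 0, -0.008], "roll": 0, "claw": -1},
  {"slide": [-0.008, 0, -0.008], "roll": 0, "claw": -1},
  {"slide": [-0.006, 0, -0.004], "roll": 0, "claw": -1},
  {"slide": [-0.006, 0, -0.004], "roll": 0, "claw": -1},
  {"slide": [0, 0, 0], "roll": 0, "claw": -1},
  {"slide": [0, 0, 0], "roll": 0, "claw": -1},
  {"slide": [0, 0, 0], "roll": 0, "claw": -1},
  {"slide": [0, 0, 0], "roll": 0, "claw": -1},
])

```text
time_s: 27.55
position: [0.4703, 0.1338, 0.1084]
eef_rot: [0.0, 0.77, 0.638, 0.005]
force: [1.4, 15.6, 12.7]
grip_width: -0.001
finger_force: 8.1
```

```bash
python3 - <<'E'
from plan import *
k=lambda y,z,x=0,p=-11:[*cad(x,y),z,p]
C+=[.002,0]
plan([k(.1544,.102),k(.1405,.107),k(.137,.107)],step=.055)
f=grab('scene','clip1');w=cloud(f).reshape(-1,3);c,s=np.cos(YAW),np.sin(YAW);L=(w[:,:2]-C)@np.array([[c,-s],[s,c]])
uv=proj(f,np.r_[cad(0,.12),.1]).ravel().astype(int);a,b=uv-[55,45]
cv2.imwrite('pics/clip1c.png',cv2.resize(f['image'][b:b+80,a:a+110],None,fx=6,fy=6,interpolation=cv2.INTER_CUBIC))
E
```

```text
t 27.55 pos [0.4703 0.1338 0.1084] psi -10.76 grip -0.001 F [ 1.4 15.6 12.7] q [ 0.17 -0.08  1.94  0.    1.27  0.36] ff 8.07472676038742
1 x [-0.0055  0.0006  0.0064] roll 0.002 -> [  0.47    0.128   0.102 -11.   ]
1 x [-0.0139  0.     -0.005 ] roll -0.0 -> [  0.467   0.115   0.107 -11.   ]
1 x [-0.0035  0.     -0.    ] roll -0.0 -> [  0.467   0.111   0.107 -11.   ]
```

View pics/clip1c.png

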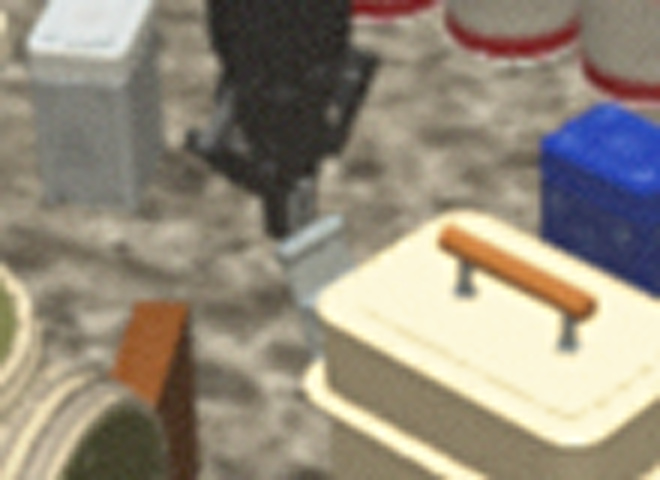

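The closed fingers (crop 280, 210) rest against the left tab (310, 245), the clip now nearly upright with its nose at the bead.

Request:
arm_command([
  {"slide": [-0.003, 0, 0], "roll": 0, "claw": -1},
  {"slide": [-0.003, 0, 0], "roll": 0, "claw": -1},
  {"slide": [-0.003, 0, 0], "roll": 0, "claw": -1},
  {"slide": [-0.003, 0, 0], "roll": 0, "claw": -1},
  {"slide": [0, 0, 0], "roll": 0, "claw": -1},
  {"slide": [0, 0, 0], "roll": 0, "claw": -1},
  {"slide": [0, 0, 0], "roll": 0, "claw": -1},
  {"slide": [0, 0, 0], "roll": 0, "claw": -1},
])

```text
time_s: 28.6
position: [0.465, 0.1194, 0.1045]
eef_rot: [-0.0, 0.77, 0.638, -0.0]
force: [-1.0, -0.1, 0.6]
grip_width: 0.002
finger_force: 0.0
```

Request:
arm_command([
  {"slide": [-0.003, 0, 0], "roll": 0, "claw": -1},
  {"slide": [-0.003, 0, 0], "roll": 0, "claw": -1},
  {"slide": [0, 0, 0], "roll": 0, "claw": -1},
  {"slide": [0.03, 0, 0], "roll": 0, "claw": -1},
  {"slide": [0, 0, -0.055], "roll": 0, "claw": -1},
  {"slide": [0, 0, -0.055], "roll": 0, "claw": -1},
  {"slide": [-0.055, 0, 0], "roll": 0, "claw": -1},
  {"slide": [-0.055, 0, 0], "roll": 0, "claw": -1},
])

```text
time_s: 29.6
position: [0.4491, 0.034, 0.2156]
eef_rot: [0.001, 0.77, 0.638, 0.001]
force: [0.6, -0.4, -1.5]
grip_width: 0.001
finger_force: 0.0
```

```bash
cat >clips.py <<'E'
from plan import *
def clips():
  for n in('scene','top'):
    w=cloud(grab(n)).reshape(-1,3);c,s=np.cos(YAW),np.sin(YAW);L=(w[:,:2]-C-[.001,0])@np.array([[c,-s],[s,c]])
    for g in(1,-1):
      m=(abs(L[:,0])<.026)&(g*L[:,1]>.1)&(g*L[:,1]<.2)&(w[:,2]>.03)&(w[:,2]<.125)
      a=np.c_[g*L[m,1]-.1055,w[m,2]-.04];r=np.hypot(*a.T);far=(r>.066)&(r<.085)
      th=np.arctan2(a[far,0],a[far,1])-.245;print(n,g,far.sum(),'th',np.median(th).round(3),a[far].mean(0).round(4))
E
python3 - <<'E'
from clips import *
k=lambda y,z,x=0,p=-11:[*cad(x,y),z,p]
clips()
C+=[.002,0]
plan([k(-.21,.215),k(-.21,.06),k(-.192,.067),k(-.1826,.078),k(-.167,.094),k(-.1544,.104)],step=.058)
E
```

```text
scene 1 61 th -0.087 [0.0122 0.0761]
scene -1 57 th 0.842 [0.0695 0.0355]
top 1 0 th nan [nan nan]
top -1 37 th 0.787 [0.0625 0.0378]
t 29.7 pos [0.4483 0.0307 0.2147] psi -11.04 grip 0.003 F [-0.1 -0.3 -0.7] q [-0.04 -0.28  1.92 -0.    1.5   0.15] ff 0.0
5 x [-0.0529  0.0005 -0.0001] roll -0.0001 -> [  0.4    -0.229   0.215 -11.   ]
3 x [0.     0.     0.0517] roll -0.0 -> [  0.4    -0.229   0.06  -11.   ]
1 x [ 0.018 -0.    -0.007] roll -0.0 -> [  0.404  -0.212   0.067 -11.   ]
1 x [ 0.0094  0.     -0.011 ] roll -0.0 -> [  0.406  -0.202   0.078 -11.   ]
1 x [ 0.0156  0.     -0.016 ] roll -0.0 -> [  0.409  -0.187   0.094 -11.   ]
1 x [ 0.0126  0.     -0.01  ] roll -0.0 -> [  0.411  -0.175   0.104 -11.   ]
  return _methods._mean(a, axis=axis, dtype=dtype,
  ret = ret.dtype.type(ret / rcount)
clips.py:8: RuntimeWarning: Mean of empty slice.
  th=np.arctan2(a[far,0],a[far,1])-.245;print(n,g,far.sum(),'th',np.median(th).round(3),a[far].mean(0).round(4))
  ret = um.true_divide(
```

Request:
arm_command([
  {"slide": [-0.053, 0, 0], "roll": 0, "claw": -1},
  {"slide": [-0.053, 0, 0], "roll": 0, "claw": -1},
  {"slide": [-0.053, 0, 0], "roll": 0, "claw": -1},
  {"slide": [-0.053, 0, 0], "roll": 0, "claw": -1},
  {"slide": [-0.053, 0, 0], "roll": 0, "claw": -1},
  {"slide": [0, 0, 0.052], "roll": 0, "claw": -1},
  {"slide": [0, 0, 0.052], "roll": 0, "claw": -1},
  {"slide": [0, 0, 0.05], "roll": 0, "claw": -1},
])

```text
time_s: 30.7
position: [0.3993, -0.2253, 0.059]
eef_rot: [0.0, 0.771, 0.637, 0.0]
force: [0.4, -0.0, -0.8]
grip_width: -0.002
finger_force: 0.0
```

Request:
arm_command([
  {"slide": [0.018, 0, -0.007], "roll": 0, "claw": -1},
  {"slide": [0.009, 0, -0.011], "roll": 0, "claw": -1},
  {"slide": [0.008, 0, -0.008], "roll": 0, "claw": -1},
  {"slide": [0.008, 0, -0.008], "roll": 0, "claw": -1},
  {"slide": [0.006, 0, -0.004], "roll": 0, "claw": -1},
  {"slide": [0.006, 0, -0.004], "roll": 0, "claw": -1},
  {"slide": [0, 0, 0], "roll": 0, "claw": -1},
  {"slide": [0, 0, 0], "roll": 0, "claw": -1},
])

```text
time_s: 31.7
position: [0.4105, -0.1718, 0.1038]
eef_rot: [0.001, 0.77, 0.638, 0.0]
force: [0.8, -2.9, 3.0]
grip_width: 0.003
finger_force: 2.0
```

Request:
arm_command([
  {"slide": [0.003, 0, 0], "roll": 0, "claw": -1},
  {"slide": [0.003, 0, 0], "roll": 0, "claw": -1},
  {"slide": [0.003, 0, 0], "roll": 0, "claw": -1},
  {"slide": [0.003, 0, 0], "roll": 0, "claw": -1},
  {"slide": [0, 0, 0], "roll": 0, "claw": -1},
  {"slide": [0, 0, 0], "roll": 0, "claw": -1},
  {"slide": [0, 0, 0], "roll": 0, "claw": -1},
  {"slide": [0, 0, 0], "roll": 0, "claw": -1},
])

```text
time_s: 32.7
position: [0.4119, -0.1597, 0.1026]
eef_rot: [0.0, 0.77, 0.637, -0.0]
force: [0.9, -1.0, 0.4]
grip_width: -0.002
finger_force: 0.0
```

Request:
arm_command([
  {"slide": [0.003, 0, 0], "roll": 0, "claw": -1},
  {"slide": [0.003, 0, 0], "roll": 0, "claw": -1},
  {"slide": [0, 0, 0], "roll": 0, "claw": -1},
  {"slide": [-0.035, 0, 0], "roll": 0, "claw": -1},
  {"slide": [0, 0, -0.055], "roll": 0, "claw": -1},
  {"slide": [0, 0, -0.055], "roll": 0, "claw": -1},
  {"slide": [0, 0, -0.03], "roll": 0, "claw": -1},
  {"slide": [0, 0, 0], "roll": 0, "claw": -1},
])

```text
time_s: 33.7
position: [0.4079, -0.1887, 0.2456]
eef_rot: [0.002, 0.77, 0.638, 0.001]
force: [0.5, -0.6, -0.6]
grip_width: -0.005
finger_force: 0.0
```

```bash
python3 -W ignore - <<'E'
from clips import *
state();clips()
f=grab('scene','final');uv=proj(f,np.r_[C,.1]).ravel().astype(int);a,b=uv-[75,60]
cv2.imwrite('pics/finalc.png',cv2.resize(f['image'][b:b+110,a:a+150],None,fx=5,fy=5,interpolation=cv2.INTER_CUBIC))
w=cloud(f).reshape(-1,3);w=w[~np.isnan(w[:,0])];c,s=np.cos(YAW),np.sin(YAW);L=(w[:,:2]-C)@np.array([[c,-s],[s,c]]);z=w[:,2]
q=(abs(z-.128)<.008)&(abs(L[:,0])<.045)&(abs(L[:,1])<.075)&(abs(L[:,0])>.02)
print(np.linalg.lstsq(np.c_[L[q],np.ones(q.sum())],z[q],rcond=None)[0].round(4))
E
```

```text
t 33.7 pos [ 0.4079 -0.1887  0.2456] psi -10.78 grip -0.005 F [ 0.5 -0.6 -0.6] q [-0.55 -0.3   1.88  0.    1.55 -0.36] ff 0.0
scene 1 58 th -0.004 [0.0183 0.0744]
scene -1 58 th -0.068 [0.0145 0.0786]
top 1 37 th 0.031 [0.0221 0.0768]
top -1 4 th -0.164 [0.0073 0.0808]
[0.0089 0.0012 0.1278]
```

View pics/finalc.png

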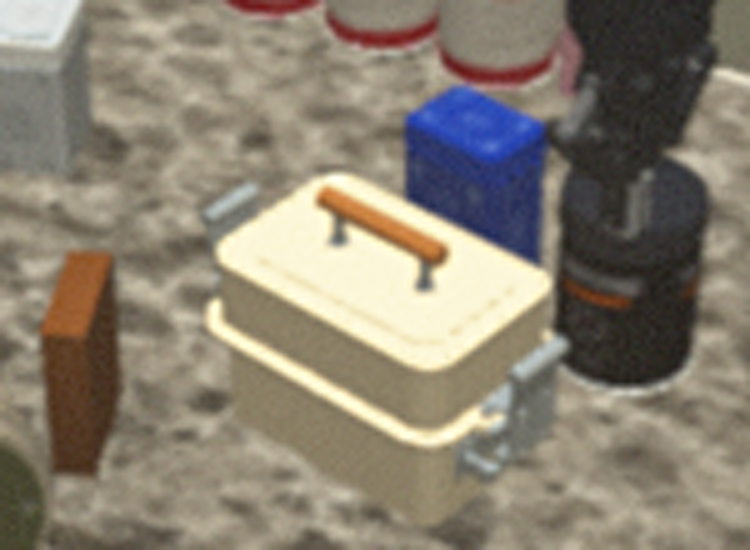

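The lid sits level (crop 215–550, 175–440). Both clips stand upright over its lips, with tabs at (230, 200) and (540, 355), and the gripper is clear of everything.

```bash
python3 -c "
from workcell import bot
print(bot.finish_job())"
```

```text
the job is handed in; nothing more can be done
None
```

The chai packet stands in the caddy next to the cinnamon jar, the lid is fully down and both clips are snapped shut; I handed the job in at about 34 s, but the hand-in call returned no verdict.

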